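Get the round stamp out of the slide-lid box and stamp the register

ROBOT

A 7-joint arm with a two-finger parallel gripper is mounted at the origin on the work surface. World frame = base frame: x ahead of the robot, y to its left, z up, the work surface at z = 0. Lengths are in mm, angles in rad, forces in N, time in s.
With the tool pointing down it reaches from about 350 to 900 mm from the base axis. Payload 8.1 kg.
Tool frame: the origin (TCP) lies on the front face of the gripper's body, between the roots of the fingers; the fingertips stand 73 mm ahead of it and the grasp point (between the pads) lies 54 mm ahead of it; z points along the fingers, y is the line along which they close (so a half turn about z gives the same grasp; the last joint's range is limited). The gripper opens to 85 mm and grips with 20 to 120 N. Pads are 22 mm wide; open, the fingers measure 114 mm over their backs; the gripper's body (76 mm by 85 mm) begins 54 mm behind the grasp point. The pads swing forward as they close: fully open they stand 13 mm farther back than shut.
Start: joints at [1.15, 0.434, 0.025, 1.573, -0.012, 1.134, -0.075], TCP at [195.275, -593.722, 303.923] pointing down, gripper open.
Joint ranges: [-2.62, 2.62], [-0.44, 2.09], [-1.27, 1.32], [0.08, 2.57], [-1.32, 4.46], [0.12, 2], [-2.74, 2.74]. Speed limits (rad/s): [2.22, 2.22, 3.01, 3.01, 3.14, 3.14, 3.14].

INTERFACE

Orientations are given as a 3x3 rotation matrix whose columns are the frame's x, y, z axes.
In Python, from rig import telemetry, snapshot, hand_in, finder gives the robot as it stands.
- The arm moves only by the tool carry_out, never from a script. Its argument "increments" is one flat list of numbers, 6 for each row, row after row: the shift along the world's x, y, z in mm, then the turn, a rotation vector about the world's x, y, z in degrees. A call has exactly 10 rows; each row is the pose to reach, as a shift and turn from the pose commanded when the call began; what a row does not reach only later rows make up. A row lasts 1/8 s, in which the tool goes at most 62.5 mm and 10.7 degrees, less where a joint would pass 70% of its speed; a pose out of reach is approached as far as the arm can. A call with a gripper value outside its range is refused whole. "gripper" is the opening, from -1 (shut) to 1 (fully open), set as the call begins (left out, the last holds). The fingers move at their own pace and stop on an object; "force" is the grip in N (left out, the last holds). Time passes only in rows, so rows that repeat a pose let the fingers close, or fill a call up. It gives the time, the measured TCP pose, the force, the opening and the grip force at its end, in the units of the state.
- telemetry.get_state(): the state, without advancing time (a new reading comes with each control period).
- snapshot(name): name is "scene" or "top"; returns a dict with "pixels" (420x560x3 uint8, blue, green, red), "fx", "fy", "cx", "cy" (pixels), "extrinsics" (4x4, takes a point from camera to world coordinates). Camera axes: x right, y down, z forward; pixel columns grow to the right and rows downward; lengths in mm; the calibration is good to about 2 mm. A picture is of the moment at which its call begins. There is no depth.
- hand_in(): hands the job in; it is judged then, once.
Trained networks look in a picture, given as the dict that the camera call returned (one of the last four; its "shot" number tells which), for a name from the list of things; names that differ only in an ending like _2 or _b are one class to them, and where a whole thing is asked for, a point or a joint stands for the part that bears it (a point fixed in the world has none). Each returns a list of dicts, best first, with "conf" (0 to 1); they miss things now and then, are a little off and sometimes report something else, mostly with a low value. They report only what shows in the picture. A call takes as long as a camera call.
- finder.look_for(thing, picture): "uv" ([column, row] in pixels, amid what is visible of it).
- finder.cut_out(thing, picture): "region" (420x560 bool, what is visible of it) and "uv" ([column, row] in pixels, amid what is visible of it).
- finder.landmark_of(thing, picture): "uv" ([column, row] in pixels: a listed point, or the origin of a listed thing).
The state is a dict: "time": time; "qpos": joint angles; "joint_vel": joint speeds; "joint_torque": joint torques, N m; "eef_pos": TCP position; "tcp_rot": TCP orientation; "wrist_force": force on the tool from outside, world axes, zero at the start; "wrist_torque": the same for the moment, N m; "opening": finger opening in mm; "grip_force": force on a finger pad.
Only numpy, scipy, OpenCV 4.12 (cv2) and the standard library are available. Lean on these libraries where they do the work, as an engineer would, in place of code of your own. Each camera call takes 0.05 s, during which the arm holds its last target. There are 200 camera calls.

TASK

Open the wooden stamp box by raising the handle end of its lid over the low end lip and sliding the lid right out of its grooves, then lay the lid flat on the desk, handle up. Take the round self-inking stamp out, leaving the oblong one in the box, and press it fully down on the register inside the printed square at the head of the right-hand page, nowhere else on the register. Finish with the round stamp standing upright on the bare desk; do not drop the lid or the stamp, and leave the flask, phone and duster alone.

Things in the scene. Friction and masses are not known exactly. Their poses are not given: they have to be found in the camera images.
- stamp_box: Open-topped wooden box fixed to the desk, 152 (x) x 212 (y) x 106 mm high, closed by its sliding lid; origin at the centre of its underside, exit end at its own -y. Inside 130 x 190 mm, walls 11 mm, floor 6 mm up. A low partition (24 mm high, across the middle at y = 0) makes two compartments with one stamp standing in each.
- box_groove (a point): Point on the groove floor, in the middle of the box (x = y = 0), 88 mm above the desk. The side and rear walls have grooves 7 mm deep for the lid, from 88 mm up to the underside of the upper rails at 101 mm; rim 106 mm. The exit end has no upper rail. The lid can therefore rise 8 mm in its grooves, not more.
- box_lip (a point): Middle of the top of the end lip at the exit end, 92 mm above the desk: 6 mm thick, 4 mm above the groove floor, inner face at box y = -100 mm, outer face -106 mm. The closed lid must rise 4 to 8 mm to pass over it, sliding towards box -y, and is free of the grooves after 206 mm.
- lid: Plywood lid, 139 (x) x 198 (y) x 5 mm, about 100 g, loose, starting closed in the box grooves with its axes along the box's; 2.5 mm side play each way. Origin at the centre of its underside.
- lid_handle (a point): Middle of the lid's wooden handle, a batten 60 mm (lid x) x 12 mm (lid y) x 22 mm high standing on the lid 66 mm from its centre towards the exit end (-y); this point is 16 mm above the lid's underside. It is pinched from above across its 12 mm thickness (along lid y).
- lid_front_edge (a point): Middle of the lid's lower edge at the handle (exit, -y) end, the edge held behind the lip.
- lid_rear_edge (a point): Middle of the lid's lower edge at the rear (+y) end, the last to leave the grooves.
- round_stamp: Round self-inking stamp, about 110 g, 80 mm high, standing in either compartment: round foot 48 mm across and 10 mm high, round black cap 34 mm across from 30 mm up to the top with a round paper label on top. Origin at the centre of the foot's underside, z up through the cap. Grip it by the cap.
- round_cap (a joint): How far the round stamp's spring-loaded cap is pushed down over its foot: 0 when free, 0.014 m fully down; the spring pushes back with 4 N at the start and 10 N fully down.
- oblong_stamp: The other self-inking stamp, 78 mm high: oblong foot 32 (x) x 64 (y) mm, oblong black cap 28 x 54 mm. Origin at the centre of the foot's underside. It stays in the box.
- register: Open register fixed on the desk between robot and box, 220 (x) x 340 (y) x 12 mm thick; origin at the centre of its underside, +x towards the head of the pages, right-hand page on -y. The spectacles on its left page have no substance. The desk to the right of the register (-y), and that between the box's exit end and the phone, is clear.
- stamp_square (a point): Centre of the printed square (70 x 70 mm outline, sides along the register's axes) on the paper at the head of the right-hand page, 12 mm above the desk.
- flask: Metal flask, 72 mm across and 256 mm high, standing near the left edge of the work; origin at the centre of its underside. Leave alone.
- phone: Phone lying flat, 150 (x) x 73 (y) x 8 mm, on the right; origin at the centre of its underside. Leave alone.
- duster: Blackboard duster, 130 (x) x 52 (y) x 38 mm, left of the box; origin at the centre of its underside. Leave alone.

How it is judged:
By the outcome, as a careful person would: the job done as asked, in the order asked, and still so for the second after the job is handed in, with the robot touching nothing.
It also fails if it takes over 61 s, if anything falls off the work surface, if the arm or the gripper's body presses on something with over 40 N, if the wrist force passes 120 N, or if a joint passes its speed limit or range.

## Working session

There is one attempt and no reset: what is moved stays moved. The work goes in short steps, Python scripts to look and compute and a tool call to move; the robot and the scene stay as the last step left them, time stands still between calls to the robot, and variables do not carry over. Pictures are saved under pics/ and viewed, at most 10 in all, crops included, and the job is handed in when it is done.

Besides the shell and the picture viewer there is one more tool, called after ">>>" as a command line: name --argument value ..., lists and objects as JSON in quotes. carry_out: Moves the arm, as the interface text tells. Its arguments: {"type":"object","properties":{"increments":{"type":"array"},"gripper":{"type":"number"},"force":{"type":"number"}},"required":["increments"]}

```bash
mkdir -p pics; cat > h.py <<'E'
import numpy as np, cv2
from rig import telemetry, snapshot, hand_in, finder
def ray(p,uv):
    E=np.array(p["extrinsics"]); d=E[:3,:3]@np.array([(uv[0]-p["cx"])/p["fx"],(uv[1]-p["cy"])/p["fy"],1]); return E[:3,3],d/np.linalg.norm(d)
def tri(obs):
    A=np.zeros((3,3));b=np.zeros(3);R=[ray(p,u) for p,u in obs]
    for o,d in R:
        M=np.eye(3)-np.outer(d,d);A+=M;b+=M@o
    x=np.linalg.solve(A,b); return x,[float(np.linalg.norm(np.cross(x-o,d))) for o,d in R]
def atz(p,uv,z):
    o,d=ray(p,uv); return o+d*(z-o[2])/d[2]
def proj(p,X):
    E=np.linalg.inv(np.array(p["extrinsics"])); c=E[:3,:3]@X+E[:3,3]; return c[0]/c[2]*p["fx"]+p["cx"],c[1]/c[2]*p["fy"]+p["cy"]
E
python3 - <<'E'
from h import *
np.set_printoptions(precision=1,suppress=True)
S=snapshot("scene");T=snapshot("top")
cv2.imwrite("pics/s0.png",S["pixels"]);cv2.imwrite("pics/t0.png",T["pixels"])
print(np.array(S["extrinsics"])[:3,3],np.array(T["extrinsics"]))
for n in ["lid_handle","lid_front_edge","lid_rear_edge","box_lip","box_groove","stamp_box","lid","stamp_square","register","phone","duster","flask"]:
    a=finder.landmark_of(n,S);b=finder.landmark_of(n,T)
    if a and b:
        x,r=tri([(S,a[0]["uv"]),(T,b[0]["uv"])]); print(n,a[0]["uv"],b[0]["uv"],round(a[0]["conf"],2),round(b[0]["conf"],2),x,r[0])
    else: print(n,a and a[0],b and b[0])
s=telemetry.get_state();print(s["tcp_rot"],s["opening"],s["time"])
E
```

```text
[1257.8  400.3 1052.3] [[  -0.    -1.     0.2  259.5]
 [  -1.     0.    -0.   -14.3]
 [   0.    -0.2   -1.  1404.1]
 [   0.     0.     0.     1. ]]
lid_handle [271.3, 245.5] [262.9, 168.8] 0.82 0.77 [639.3  17.5  92.8] 0.5718865971818057
lid_front_edge [253.3, 242.7] [273.1, 163.9] 0.7 0.82 [655.7 -18.6  96.9] 6.973518844574053
lid_rear_edge [329.2, 269.9] [202.7, 178.6] 0.8 0.73 [618.7 184.6  80.2] 5.99664714001806
box_lip [258.1, 240.6] [278.2, 166.8] 0.93 0.77 [643.7 -23.7  91.7] 3.3851121396250945
box_groove [] []
stamp_box [296.7, 275.8] [246.0, 178.9] 0.78 0.73 [632.3  81.7  -5.3] 11.29270921181199
lid [290.0, 255.3] [240.0, 171.7] 0.9 0.81 [635.6  78.2  87.1] 5.0228620490693245
stamp_square [253.8, 189.1] [330.7, 242.6] 0.7 0.92 [ 433.  -175.    19.3] 2.536133770781332
register [287.4, 194.8] [299.0, 263.0] 0.71 0.96 [377.9 -83.5  -6.4] 0.9830111117461494
phone [153.5, 204.3] [403.2, 173.4] 0.66 0.87 [ 640.1 -402.7   14. ] 3.2257894212720437
duster [408.5, 315.8] [138.3, 198.7] 0.64 0.64 [581.4 398.8 -13.2] 0.3408170645659635
flask [416.4, 273.9] [147.3, 239.7] 0.85 0.94 [453.5 368.5  -6.6] 3.495225526607201
[[ 0.9  0.3  0. ]
 [ 0.3 -0.9  0. ]
 [ 0.  -0.  -1. ]] 85.39619900741417 1.3
```

```bash
python3 - <<'E'
import cv2
a=cv2.imread("pics/s0.png")[150:350,100:480];b=cv2.imread("pics/t0.png")[110:310,110:450]
cv2.imwrite("pics/s0c.png",cv2.resize(a,None,fx=2.1,fy=2.1,interpolation=cv2.INTER_CUBIC))
cv2.imwrite("pics/t0c.png",cv2.resize(b,None,fx=2.3,fy=2.3,interpolation=cv2.INTER_CUBIC))
E
```

```text
(no output)
```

View pics/s0c.png

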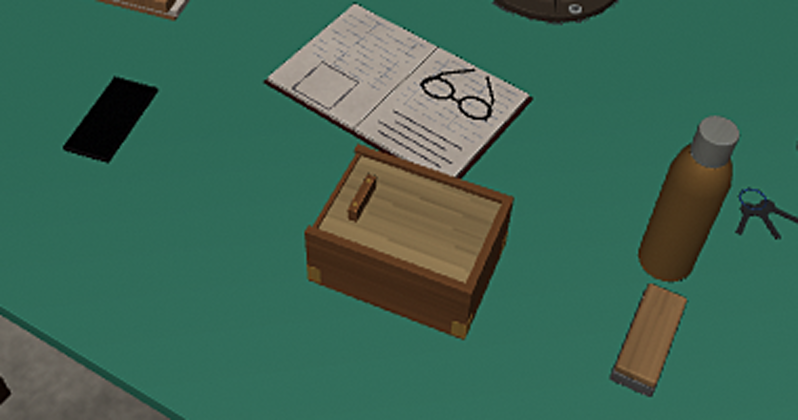

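View pics/t0c.png

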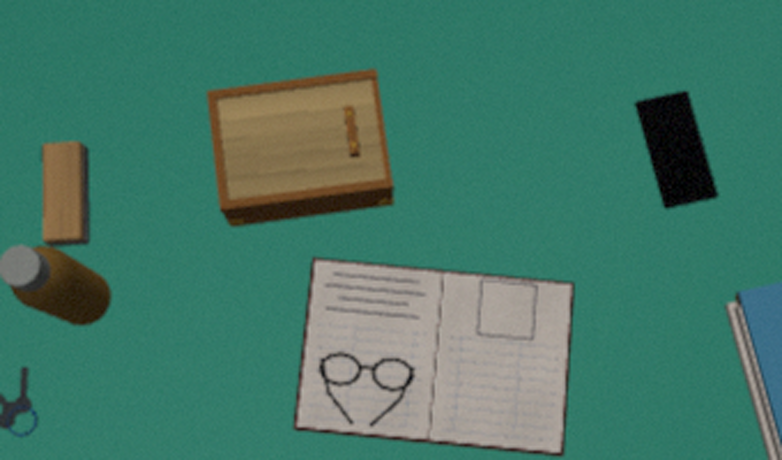

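The views show the closed box with its handle on the right (top view about (262,167)), a clear desk out to the phone, and the printed square at about (330,244). Next I'll fit the box and register poses to their corners.

```bash
cat > fit.py <<'E'
from h import *
from scipy.optimize import least_squares
np.set_printoptions(precision=1,suppress=True)
def fit(obs,L,x0,fixz=None):
    # L local corners Nx3, obs list (pic, Nx2)
    def w(q): c,s=np.cos(q[3]),np.sin(q[3]); return L@np.array([[c,s,0],[-s,c,0],[0,0,1]])+q[:3]
    f=lambda q:np.concatenate([(np.array([proj(p,X) for X in w(q)])-u).ravel() for p,u in obs])
    r=least_squares(f,x0); return r.x,r.fun
def rect(a,b,z): return np.array([[a/2,b/2,z],[a/2,-b/2,z],[-a/2,-b/2,z],[-a/2,b/2,z]])
E
python3 - <<'E'
from fit import *
S=snapshot("scene");T=snapshot("top")
tc=lambda l:np.array(l)/2.3+110-0.3
sc=lambda l:np.array(l)/2.1+[100,150]-0.25
def ref(p,u):
    g=cv2.cvtColor(p["pixels"],cv2.COLOR_BGR2GRAY)
    return u
bt=tc([[208,92],[376,70],[392,188],[224,209]]); bs=sc([[466,290],[307,232],[358,149],[513,200]])
q,r=fit([(T,bt),(S,bs)],rect(152,212,106),[635,78,0,0.1]);print("box",q,np.degrees(q[3]),r)
q,r=fit([(T,bt)],rect(152,212,106),[635,78,0,0.1]);print("boxT",q,np.degrees(q[3]),r)
rt=tc([[313,258],[574,283],[563,455],[296,430]]);rs=sc([[457,178],[265,82],[357,4],[532,98]])
q,r=fit([(T,rt),(S,rs)],rect(220,340,12),[378,-83,0,-0.1]);print("reg",q,np.degrees(q[3]),r)
sq=tc([[481,279],[537,284],[533,339],[477,334]])
for u in sq: print(atz(T,u,12))
print("sqc",atz(T,sq.mean(0),12), "handle T",atz(T,tc([351.5,131]),115))
# colour-mask edges of box: minAreaRect of lid region in top
for n in ["lid","lid_handle"]:
    m=finder.cut_out(n,T)[0]["region"].astype(np.uint8)
    print(n,cv2.minAreaRect(cv2.findNonZero(m)),m.sum())
E
```

```text
box [632.5  82.9  -5.1   0.1] 6.791135317139701 [-0.5  0.4 -0.   0.6  0.1  0.3 -2.   1.   1.1  2.5 -2.2  0.3 -1.1 -2.1
 -0.8 -0.7]
boxT [638.7  82.4 -21.    0.1] 7.020633270561024 [ 0.5  0.2  0.   0.3  0.3 -0.7 -0.8  0.2]
reg [371.5 -81.3  -5.5  -0.1] -5.8710021625028395 [-1.7  1.1 -1.   0.1 -0.2  1.  -2.1  1.4 -3.1  4.1 -1.2 -1.4 -2.4 -1.
  0.2 -2. ]
[ 470.  -144.4   12. ]
[ 462.4 -216.1   12. ]
[ 392.  -207.9   12. ]
[ 399.5 -137.    12. ]
sqc [ 430.8 -176.3   12. ] handle T [639.4  17.5 115. ]
lid ((240.35995483398438, 170.5199737548828), (45.25483322143555, 68.73078155517578), 81.8698959350586) 3012
lid_handle ((240.38998413085938, 170.72999572753906), (43.41635513305664, 69.01362609863281), 81.8698959350586) 2908
```

```bash
python3 - <<'E'
from fit import *
T=snapshot("top"); im=T["pixels"].astype(float)
d=im[:,:,2]-im[:,:,1]   # red-green: box>0, desk<0
def cross(line):
    i=np.where((line[:-1]<-15)&(line[1:]>=-15))[0]; 
    if len(i)==0: return np.nan
    i=i[0]; return i+(-15-line[i])/(line[i+1]-line[i])
pts=[]
for c in range(206,270): pts.append([c,130+cross(d[130:175,c])])
def fl(P):
    P=np.array(P);P=P[~np.isnan(P).any(1)];vx,vy,x,y=cv2.fitLine(P.astype(np.float32),cv2.DIST_HUBER,0,.01,.01).ravel()
    a,b=atz(T,[x-20*vx,y-20*vy],106),atz(T,[x+20*vx,y+20*vy],106); return a,b,b-a
a,b,v=fl(pts);print("far edge",a,b,np.degrees(np.arctan2(v[0],-v[1])))
for nm,rng in [("right",1),("left",0)]:
    P=[]
    for r in range(152,188):
        if rng: P.append([305-cross(d[r,260:306][::-1]),r])
        else: P.append([185+cross(d[r,185:240]),r])
    a,b,v=fl(P);print(nm,a,b,np.degrees(np.arctan2(-v[1],-v[0]))if 0 else v)
E
```

```text
far edge [703.1 145.1 106. ] [717.2  31.9 106. ] 7.08950217623017
right [694.2 -16.8 106. ] [577.7 -30.8 106. ] [-116.5  -14.     0. ]
left [703.7 197.8 106. ] [586.7 183.4 106. ] [-117.   -14.4   -0. ]
```

```bash
python3 - <<'E'
from h import *
s=telemetry.get_state();print(s["time"],s["eef_pos"],s["wrist_force"]);R=np.array(s["tcp_rot"]);print(R,np.degrees(np.arctan2(R[1,0],R[0,0])))
E
```

```text
1.55 [ 195.27199706 -593.71629235  303.92623533] [0.07957362 0.2095413  0.05829599]
[[ 9.49954649e-01  3.12387842e-01  1.20326829e-05]
 [ 3.12387843e-01 -9.49954649e-01 -3.56415820e-05]
 [ 2.96506138e-07  3.76167504e-05 -9.99999999e-01]] 18.20319204669906
```

>>> carry_out --increments '[20,27,0,0,0,0,60,82,0,0,0,-2,100,137,0,0,0,-4,140,192,0,0,0,-6,180,247,0,0,0,-8,220,302,0,0,0,-10,260,357,0,0,0,-11.2,300,412,-20,0,0,-11.2,340,467,-40,0,0,-11.2,380,522,-60,0,0,-11.2]' --gripper 0

```text
time: 2.8
eef_pos: [544.0, -114.7, 259.3]
tcp_rot: [[0.993, 0.122, 0.001], [0.122, -0.993, -0.0], [0.001, 0.001, -1.0]]
wrist_force: [0.9, -1.0, 0.0]
opening: 42.7
grip_force: 0.0
```

>>> carry_out --increments '[35,47,-5,0,0,0,55,75,-20,0,0,0,65,88.5,-35,0,0,0,65,88.5,-55,0,0,0,65,88.5,-65,0,0,0,65,88.5,-70,0,0,0,65,88.5,-73,0,0,0,65,88.5,-74,0,0,0,65,88.5,-74,0,0,0,65,88.5,-74,0,0,0]'

```text
time: 4.05
eef_pos: [608.0, -27.7, 185.6]
tcp_rot: [[0.993, 0.122, 0.001], [0.122, -0.993, -0.0], [0.001, 0.0, -1.0]]
wrist_force: [0.1, -0.9, 0.0]
opening: 42.8
grip_force: 0.0
```

```bash
python3 - <<'E'
from h import *
S=snapshot("scene");T=snapshot("top")
a=S["pixels"][190:290,220:340];b=T["pixels"][120:220,190:310]
c=[cv2.resize(i,None,fx=4.0*100/i.shape[0]*1,fy=4,interpolation=cv2.INTER_CUBIC)[:, :400] for i in (a,b)]
cv2.imwrite("pics/g1.png",np.hstack([cv2.resize(a,(400,333)),cv2.resize(b,(400,333))]))
s=telemetry.get_state();print(s["time"],s["eef_pos"],s["opening"],s["wrist_force"])
E
```

```text
4.15 [607.97463354 -27.70959095 185.532079  ] 42.73715927961951 [0.28305239 0.01279343 0.92345503]
```

View pics/g1.png

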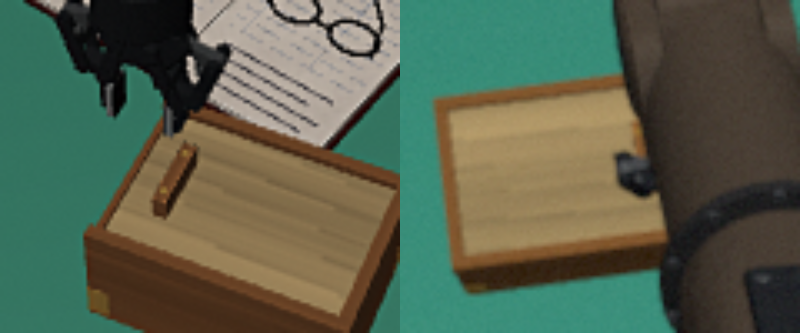

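The gripper stopped short of the handle, at (608,-28) and about 45 mm to its -y side, because the first call was cut off. I'll finish the approach at a safe height, then descend.

>>> carry_out --increments '[2,2,10,0,0,0,16,22,15,0,0,0,32.5,44.5,15,0,0,0,32.5,44.5,12,0,0,0,32.5,44.5,5,0,0,0,32.5,44.5,-5,0,0,0,32.5,44.5,-10,0,0,0,32.5,44.5,-14,0,0,0,32.5,44.5,-16.5,0,0,0,32.5,44.5,-16.5,0,0,0]'

```text
time: 5.4
eef_pos: [640.4, 16.7, 168.7]
tcp_rot: [[0.993, 0.122, -0.0], [0.122, -0.993, -0.0], [-0.0, 0.0, -1.0]]
wrist_force: [0.1, 0.0, -0.7]
opening: 42.9
grip_force: 0.0
```

```bash
python3 - <<'E'
from h import *
S=snapshot("scene")
a=S["pixels"][190:290,220:340]
cv2.imwrite("pics/g2.png",cv2.resize(a,(600,500)))
s=telemetry.get_state();print(s["time"],s["eef_pos"],s["opening"],s["wrist_force"])
E
```

```text
5.45 [640.44821279  16.74625073 168.92085136] 42.617836974834674 [ 0.0289409  -0.13704589  0.39793654]
```

View pics/g2.png

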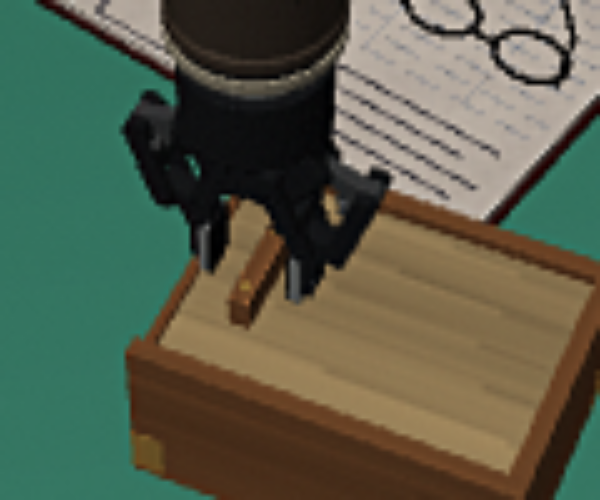

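The handle, at about (258,280) in the crop, lies between the two pads. I'll close on it.

>>> carry_out --increments '[0,0,0,0,0,0,0,0,0,0,0,0,0,0,0,0,0,0,0,0,0,0,0,0,0,0,0,0,0,0,0,0,0,0,0,0,0,0,0,0,0,0,0,0,0,0,0,0,0,0,0,0,0,0,0,0,0,0,0,0]' --gripper -1 --force 50

```text
time: 6.7
eef_pos: [640.5, 18.0, 169.3]
tcp_rot: [[0.992, 0.123, 0.001], [0.123, -0.992, 0.001], [0.001, -0.001, -1.0]]
wrist_force: [-1.1, 6.0, 3.1]
opening: 10.7
grip_force: 52.1
```

>>> carry_out --increments '[0,1.5,1,0,0,0,0,2,2,0,0,0,0,2,3,0,0,0,0,2,4,0,0,0,0,2,5,0,0,0,0,2,6,0,0,0,0,2,6,0,0,0,0,2,6,0,0,0,0,2,6,0,0,0,0,2,6,0,0,0]'

```text
time: 7.95
eef_pos: [640.4, 18.8, 174.8]
tcp_rot: [[0.993, 0.122, -0.0], [0.122, -0.993, -0.0], [-0.0, 0.0, -1.0]]
wrist_force: [0.7, 0.2, -1.1]
opening: 10.6
grip_force: 51.4
```

>>> carry_out --increments '[0.4,-3,0,0,0,0,1,-8,0,0,0,0,1.7,-14,0,0,0,0,2.5,-20,0,0,0,0,3.2,-26,0,0,0,0,4.2,-34,0,0,0,0,5.2,-42,0,0,0,0,6.1,-50,0,0,0,0,7.4,-60,0,0,0,0,7.4,-60,0,0,0,0]'

```text
time: 9.2
eef_pos: [647.8, -42.8, 174.8]
tcp_rot: [[0.993, 0.12, -0.0], [0.12, -0.993, -0.001], [-0.0, 0.001, -1.0]]
wrist_force: [-0.3, 0.0, -1.3]
opening: 11.2
grip_force: 51.4
```

Sliding freely over the lip; continue.

>>> carry_out --increments '[1,-8,0,0,0,0,2.2,-18,0,0,0,0,3.4,-28,0,0,0,0,4.7,-38,0,0,0,0,5.9,-48,0,0,0,0,7.1,-58,0,0,0,0,8.4,-68,0,0,0,0,9.6,-78,0,0,0,0,10.4,-85,0,0,0,0,10.4,-85,0,0,0,0]'

```text
time: 10.45
eef_pos: [658.2, -127.1, 174.7]
tcp_rot: [[0.993, 0.121, -0.0], [0.121, -0.993, -0.0], [-0.0, 0.0, -1.0]]
wrist_force: [-0.2, 0.4, -1.7]
opening: 10.8
grip_force: 51.4
```

>>> carry_out --increments '[1,-8,0,0,0,0,2.2,-18,0,0,0,0,3.4,-28,0,0,0,0,4.7,-38,0,0,0,0,5.9,-48,0,0,0,0,7.1,-58,0,0,0,0,8.4,-68,0,0,0,0,9.6,-78,0,0,0,0,10.4,-85,0,0,0,0,10.4,-85,0,0,0,0]'

```text
time: 11.7
eef_pos: [668.5, -212.1, 174.7]
tcp_rot: [[0.993, 0.121, -0.0], [0.121, -0.993, -0.0], [-0.0, 0.0, -1.0]]
wrist_force: [-0.6, 1.2, -1.2]
opening: 10.7
grip_force: 51.4
```

```bash
python3 - <<'E'
from h import *
S=snapshot("scene");a=S["pixels"][130:330,100:400]
cv2.imwrite("pics/g3.png",cv2.resize(a,(780,520)))
s=telemetry.get_state();print(s["time"],s["eef_pos"],s["wrist_force"],s["wrist_torque"])
E
```

```text
11.75 [ 668.57092481 -211.28871002  174.7460965 ] [-0.00977523  0.47177556 -0.49836634] [-0.05500881 -0.04014889  0.00040177]
```

View pics/g3.png

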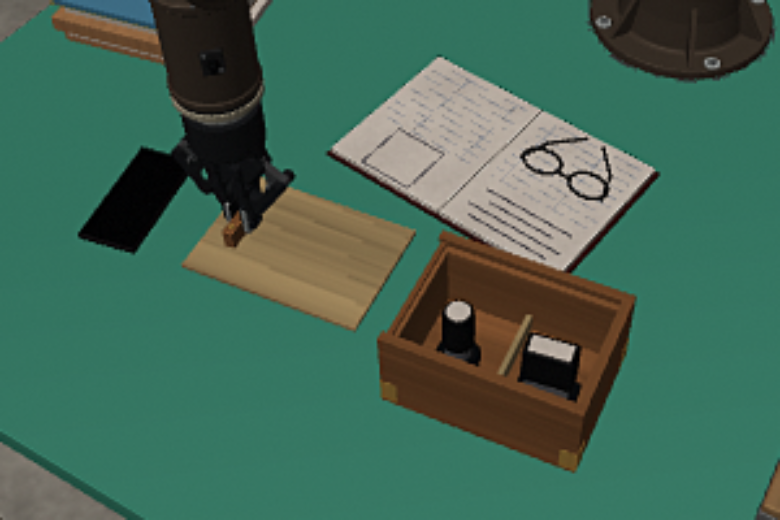

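Lid is fully out and level; the round stamp (white round label) is in the exit compartment, the oblong one in the rear. Lower the lid onto the desk.

>>> carry_out --increments '[1,-6,-5,0,0,0,2,-14,-15,0,0,0,2,-16,-28,0,0,0,2,-16,-42,0,0,0,2,-16,-56,0,0,0,2,-16,-70,0,0,0,2,-16,-80,0,0,0,2,-16,-86,0,0,0,2,-16,-90,0,0,0,2,-16,-92,0,0,0]'

```text
time: 13.0
eef_pos: [670.7, -227.3, 82.9]
tcp_rot: [[0.993, 0.122, 0.0], [0.122, -0.993, -0.0], [0.0, 0.0, -1.0]]
wrist_force: [-0.1, -0.4, -1.1]
opening: 10.8
grip_force: 51.4
```

>>> carry_out --increments '[0,0,-0.5,0,0,0,0,0,-1,0,0,0,0,0,-1.5,0,0,0,0,0,-2,0,0,0,0,0,-2,0,0,0,0,0,-2,0,0,0,0,0,-2,0,0,0,0,0,-2,0,0,0,0,0,-2,0,0,0,0,0,-2,0,0,0]'

```text
time: 14.25
eef_pos: [670.7, -227.3, 81.3]
tcp_rot: [[0.993, 0.122, 0.0], [0.122, -0.993, -0.0], [0.0, 0.0, -1.0]]
wrist_force: [-2.0, 0.2, 5.0]
opening: 10.5
grip_force: 52.2
```

>>> carry_out --increments '[0,0,0,0,0,0,0,0,0,0,0,0,0,0,0,0,0,0,0,0,0,0,0,0,0,0,3,0,0,0,0,0,15,0,0,0,0,0,40,0,0,0,0,0,80,0,0,0,0,0,120,0,0,0,0,0,160,0,0,0]' --gripper 0.2

```text
time: 15.5
eef_pos: [670.6, -227.2, 243.3]
tcp_rot: [[0.993, 0.122, 0.001], [0.122, -0.993, -0.0], [0.001, 0.0, -1.0]]
wrist_force: [0.3, -0.1, 0.8]
opening: 51.0
grip_force: 0.0
```

```bash
python3 - <<'E'
from h import *
np.set_printoptions(precision=1,suppress=True)
S=snapshot("scene");T=snapshot("top")
a=S["pixels"][200:300,200:340];b=T["pixels"][120:230,180:400]
cv2.imwrite("pics/g4.png",np.hstack([cv2.resize(a,(350,250)),cv2.resize(b,(440,220))[:,:][0:220] if 0 else cv2.resize(b,(450,250))]))
for n in ["round_stamp","oblong_stamp","lid_handle","lid"]:
    for f in (finder.landmark_of,finder.look_for):
        x,y=f(n,S),f(n,T)
        if x and y: print(n,x[0]["uv"],y[0]["uv"],x[0]["conf"],y[0]["conf"],*tri([(S,x[0]["uv"]),(T,y[0]["uv"])]))
s=telemetry.get_state();print(s["time"],s["eef_pos"],s["wrist_force"],s["opening"])
# label: bright blobs
for nm,p,(r0,r1,c0,c1) in (("S",S,(200,300,200,340)),("T",T,(130,210,190,290))):
    g=p["pixels"][r0:r1,c0:c1]; m=(g.min(2)>150).astype(np.uint8); print(nm,[(list(c+[c0,r0]),s_[4]) for c,s_ in zip(*[cv2.connectedComponentsWithStats(m)[i] for i in (3,2)]) if s_[4]>8])
E
```

```text
round_stamp [277.6, 265.1] [261.3, 172.2] 0.67 0.73 [645.4  31.5  23.9] [8.695869591920749, 8.695869591920681]
round_stamp [275.1, 256.0] [261.1, 175.4] 0.74 0.79 [633.   24.7  44.1] [1.1741523796464919, 1.1741523796465478]
oblong_stamp [311.5, 280.4] [224.1, 176.3] 0.58 0.72 [637.5 137.9  21.1] [2.8467461460223213, 2.8467461460223586]
oblong_stamp [311.1, 270.9] [226.9, 176.7] 0.62 0.77 [628.5 128.3  47.2] [4.390273124950866, 4.390273124950974]
lid_handle [192.0, 237.6] [345.4, 166.3] 0.75 0.81 [ 671.4 -233.2   -4. ] [1.1909944694520873, 1.1909944694521801]
lid_handle [212.1, 247.5] [318.6, 170.0] 0.98 0.66 [ 665.7 -157.3   -8.2] [6.118676476030529, 6.118676476030511]
lid [210.9, 245.3] [321.5, 166.8] 0.96 0.59 [ 669.8 -161.7    5.1] [2.1294276154699605, 2.1294276154699534]
16.4 [ 670.6 -227.2  240.8] [-0.2  0.1 -0.2] 50.87842103744779
S [([np.float64(265.4178131788559), np.float64(253.7612036366562)], np.int32(12429)), ([np.float64(301.22730573710965), np.float64(211.75889615105302)], np.int32(1377)), ([np.float64(325.9375), np.float64(201.70833333333334)], np.int32(48)), ([np.float64(275.88235294117646), np.float64(249.09803921568627)], np.int32(51)), ([np.float64(311.7578947368421), np.float64(263.41052631578947)], np.int32(95))]
T [([np.float64(239.55302934078497), np.float64(169.4660231169821)], np.int32(7873)), ([np.float64(259.0444444444445), np.float64(168.9111111111111)], np.int32(45)), ([np.float64(223.6829268292683), np.float64(173.08536585365854)], np.int32(82))]
```

View pics/g4.png

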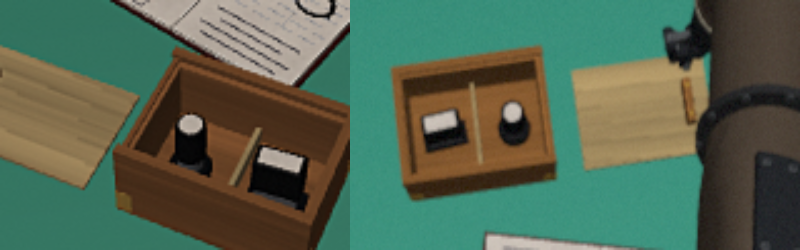

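The lid lies flat with its handle up. The round stamp's label shows at S (275.9,249.1) and T (259.0,168.9).

```bash
python3 - <<'E'
from h import *
S=snapshot("scene");T=snapshot("top")
x,r=tri([(S,(275.9,249.1)),(T,(259.0,168.9))]);print(x,r,atz(T,(259.0,168.9),86),atz(S,(275.9,249.1),86))
d=x[:2]-[632.4,82.3];print(d@[.9925,.1219],d@[-.1219,.9925])
print(tri([(S,(253.8,189.1)),(T,(330.7,242.6))])[0],[atz(T,u,12) for u in ((330.7,242.6),(330.1,244.0))],atz(S,(253.8,189.1),12))
# printed square centre: dark-line corners via scene crop g3 px
u=np.array([[397,128],[443,153],[411,187],[362,163]]).mean(0)/2.6+[100,130]-.3;print(u,atz(S,u,12))
E
```

```text
[640.10225428  30.23290749  87.28907883] [2.1148597848446213, 2.1148597848448123] [641.38544173  28.35566248  86.        ] [638.53914613  31.73700673  86.        ]
1.2975087932257856 -52.615494111041116
[ 433.00089481 -174.98106573   19.27736296] [array([ 435.03803092, -178.14936503,   12.        ]), array([ 430.93513807, -176.22787826,   12.        ])] [ 426.43660997 -176.52926859   12.        ]
[254.79615385 190.37307692] [ 429.47119646 -170.86897349   12.        ]
```

```bash
python3 -c "
from h import *
s=telemetry.get_state();print(s['qpos'],s['time'])"
```

```text
[ 0.35632977  0.62894314 -0.17648987  1.40509337  0.11515009  1.11757351
 -1.28609337] 16.5
```

>>> carry_out --increments '[-2,20,0,0,0,7,-5,45,0,0,0,16,-8,70,0,0,0,25,-11,95,0,0,0,34,-15,125,0,0,0,43,-18,150,0,0,0,52,-21,175,0,0,0,61,-24,200,0,0,0,70,-27,228,0,0,0,79,-30,257,0,0,0,88]' --gripper 0.4

```text
time: 17.75
eef_pos: [640.5, 30.3, 241.0]
tcp_rot: [[-0.092, 0.996, 0.0], [0.996, 0.092, -0.0], [-0.0, 0.0, -1.0]]
wrist_force: [0.6, 0.3, 0.4]
opening: 59.5
grip_force: 0.0
```

>>> carry_out --increments '[-0.5,0,-10,0,0,0,-0.5,0,-25,0,0,0,-0.5,0,-42,0,0,0,-0.5,0,-60,0,0,0,-0.5,0,-76,0,0,0,-0.5,0,-90,0,0,0,-0.5,0,-102,0,0,0,-0.5,0,-110,0,0,0,-0.5,0,-114,0,0,0,-0.5,0,-115,0,0,0]'

```text
time: 19.0
eef_pos: [640.2, 29.8, 125.9]
tcp_rot: [[-0.087, 0.996, 0.0], [0.996, 0.087, 0.0], [0.0, 0.0, -1.0]]
wrist_force: [-0.0, 0.4, 0.7]
opening: 59.6
grip_force: 0.0
```

>>> carry_out --increments '[0,0,0,0,0,0,0,0,0,0,0,0,0,0,0,0,0,0,0,0,0,0,0,0,0,0,0,0,0,0,0,0,0,0,0,0,0,0,0,0,0,0,0,0,0,0,0,0,0,0,0,0,0,0,0,0,0,0,0,0]' --gripper -1 --force 60

```text
time: 20.25
eef_pos: [640.2, 29.8, 125.9]
tcp_rot: [[-0.087, 0.996, 0.0], [0.996, 0.087, 0.0], [0.0, 0.0, -1.0]]
wrist_force: [0.8, 0.1, 3.5]
opening: 32.6
grip_force: 59.1
```

>>> carry_out --increments '[0,0,4,0,0,0,0,0,12,0,0,0,0,0,25,0,0,0,0,0,42,0,0,0,0,0,60,0,0,0,0,0,80,0,0,0,0,0,100,0,0,0,0,0,120,0,0,0,0,0,135,0,0,0,0,0,135,0,0,0]'

```text
time: 21.5
eef_pos: [640.6, 29.9, 262.3]
tcp_rot: [[-0.087, 0.996, 0.002], [0.996, 0.087, 0.0], [-0.0, 0.002, -1.0]]
wrist_force: [0.2, 0.3, -0.7]
opening: 31.9
grip_force: 59.7
```

>>> carry_out --increments '[-8,-8,0,0,0,0,-25,-25,0,0,0,0,-50,-49,0,0,0,0,-78,-77,0,0,0,0,-106,-104,0,0,0,0,-134,-131,0,0,0,0,-162,-159,0,0,0,0,-188,-184,0,0,0,0,-203,-199,0,0,0,0,-209,-205,0,0,0,0]'

```text
time: 22.75
eef_pos: [429.2, -176.5, 260.1]
tcp_rot: [[-0.085, 0.996, -0.002], [0.996, 0.085, -0.0], [-0.0, -0.002, -1.0]]
wrist_force: [-0.6, -0.2, -1.1]
opening: 32.2
grip_force: 59.7
```

>>> carry_out --increments '[0,0,-5,0,0,0,0,0,-15,0,0,0,0,0,-28,0,0,0,0,0,-42,0,0,0,0,0,-56,0,0,0,0,0,-70,0,0,0,0,0,-82,0,0,0,0,0,-90,0,0,0,0,0,-90,0,0,0,0,0,-90,0,0,0]'

```text
time: 24.0
eef_pos: [431.4, -175.3, 171.1]
tcp_rot: [[-0.087, 0.996, 0.001], [0.996, 0.087, -0.0], [-0.0, 0.001, -1.0]]
wrist_force: [-0.4, -0.9, -0.3]
opening: 32.6
grip_force: 59.7
```

```bash
python3 - <<'E'
from h import *
np.set_printoptions(precision=1,suppress=True)
S=snapshot("scene");T=snapshot("top")
a=S["pixels"][130:230,190:310];b=T["pixels"][190:290,270:390]
cv2.imwrite("pics/g5.png",np.hstack([cv2.resize(a,(400,333),interpolation=cv2.INTER_CUBIC),cv2.resize(b,(400,333),interpolation=cv2.INTER_CUBIC)]))
for n in ["round_stamp","stamp_square"]:
    for p in (S,T):
        x=finder.landmark_of(n,p)
        if x: print(n,x[0]["uv"],x[0]["conf"],atz(p,x[0]["uv"],12))
s=telemetry.get_state();print(s["time"],s["eef_pos"],s["wrist_force"],s["opening"])
E
```

```text
round_stamp [254.6, 175.6] 0.54 [ 374.3 -207.1   12. ]
round_stamp [332.5, 238.4] 0.38 [ 447.4 -183.9   12. ]
stamp_square [253.8, 190.1] 0.65 [ 430.1 -174.2   12. ]
stamp_square [327.5, 244.0] 0.92 [ 431.1 -168.6   12. ]
24.3 [ 431.2 -175.3  171.1] [-0.3  1.  -0.5] 32.528472232852934
```

View pics/g5.png

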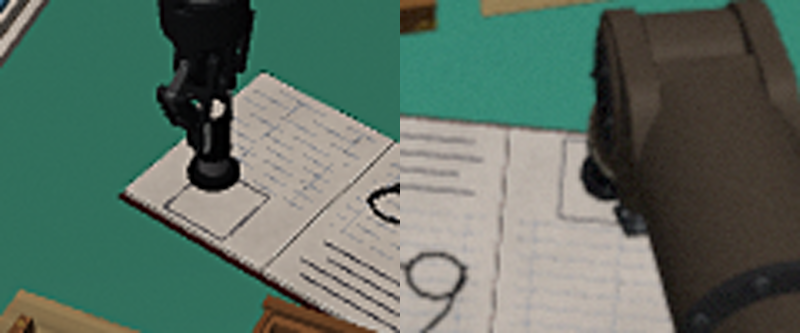

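Stamp is held upright above the square, at (254,182) in the scene view with the square at (254,190). Press down.

>>> carry_out --increments '[0,0,-6,0,0,0,0,0,-16,0,0,0,0,0,-26,0,0,0,0,0,-33,0,0,0,0,0,-37,0,0,0,0,0,-39,0,0,0,0,0,-42,0,0,0,0,0,-45,0,0,0,0,0,-48,0,0,0,0,0,-50,0,0,0]' --force 90

```text
time: 25.55
eef_pos: [430.9, -175.1, 121.0]
tcp_rot: [[-0.087, 0.996, -0.0], [0.996, 0.087, -0.0], [-0.0, -0.0, -1.0]]
wrist_force: [-2.6, 1.3, 8.3]
opening: 31.4
grip_force: 90.0
```

>>> carry_out --increments '[0,0,-1,0,0,0,0,0,-2,0,0,0,0,0,-3,0,0,0,0,0,-3.5,0,0,0,0,0,-4,0,0,0,0,0,-4.5,0,0,0,0,0,-5,0,0,0,0,0,-5,0,0,0,0,0,-5,0,0,0,0,0,-5,0,0,0]'

```text
time: 26.8
eef_pos: [431.0, -175.1, 118.1]
tcp_rot: [[-0.088, 0.996, 0.0], [0.996, 0.088, -0.002], [-0.002, 0.0, -1.0]]
wrist_force: [-13.6, 4.2, 45.4]
opening: 31.7
grip_force: 94.7
```

>>> carry_out --increments '[0,0,4,0,0,0,0,0,9,0,0,0,0,0,15,0,0,0,0,0,22,0,0,0,0,0,32,0,0,0,0,0,45,0,0,0,0,0,60,0,0,0,0,0,75,0,0,0,0,0,80,0,0,0,0,0,80,0,0,0]' --force 60

```text
time: 28.05
eef_pos: [431.2, -175.4, 196.2]
tcp_rot: [[-0.087, 0.996, 0.001], [0.996, 0.087, -0.0], [-0.0, 0.001, -1.0]]
wrist_force: [0.9, -0.3, -2.0]
opening: 31.9
grip_force: 89.3
```

>>> carry_out --increments '[0,-8,0,0,0,0,0,-25,0,0,0,0,0,-48,0,0,0,0,0,-72,0,0,0,0,0,-96,0,0,0,0,0,-120,0,0,0,0,0,-144,0,0,0,0,0,-162,0,0,0,0,0,-172,0,0,0,0,0,-177,0,0,0,0]'

```text
time: 29.3
eef_pos: [431.0, -352.6, 195.6]
tcp_rot: [[-0.087, 0.996, -0.0], [0.996, 0.087, 0.0], [0.0, -0.0, -1.0]]
wrist_force: [0.4, 0.8, -1.0]
opening: 31.6
grip_force: 89.3
```

```bash
python3 - <<'E'
from h import *
S=snapshot("scene");T=snapshot("top")
a=S["pixels"][100:260,120:320];b=T["pixels"][140:300,270:470]
cv2.imwrite("pics/g6.png",np.hstack([cv2.resize(a,(400,320),interpolation=cv2.INTER_CUBIC),cv2.resize(b,(400,320),interpolation=cv2.INTER_CUBIC)]))
s=telemetry.get_state();print(s["time"],s["eef_pos"],s["wrist_force"],s["opening"])
E
```

```text
29.4 [ 431.06969224 -352.26877214  195.73578772] [-0.10380059 -0.14665244 -0.81485925] 31.773699661649882
```

View pics/g6.png

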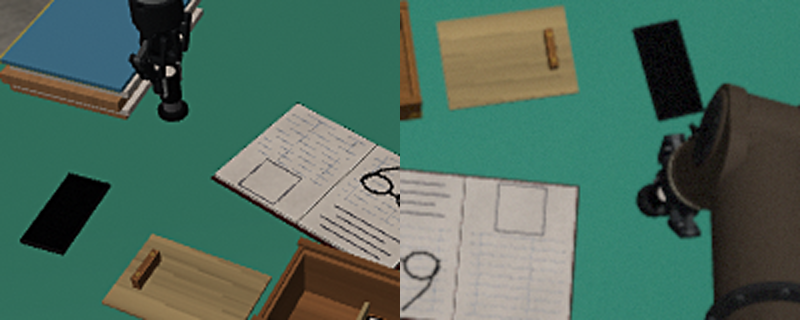

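No imprint is drawn, but the press bottomed at 45 N and 14 mm of travel. The stamp is over bare desk, clear of the phone, register and book. Set it down.

>>> carry_out --increments '[0,0,-6,0,0,0,0,0,-18,0,0,0,0,0,-32,0,0,0,0,0,-46,0,0,0,0,0,-58,0,0,0,0,0,-66,0,0,0,0,0,-71,0,0,0,0,0,-73,0,0,0,0,0,-74,0,0,0,0,0,-74.5,0,0,0]'

```text
time: 30.65
eef_pos: [431.2, -352.4, 121.6]
tcp_rot: [[-0.087, 0.996, 0.0], [0.996, 0.087, -0.0], [-0.0, 0.0, -1.0]]
wrist_force: [-0.8, -0.2, -0.4]
opening: 31.5
grip_force: 89.3
```

>>> carry_out --increments '[0,0,-0.5,0,0,0,0,0,-1,0,0,0,0,0,-1.3,0,0,0,0,0,-1.5,0,0,0,0,0,-1.5,0,0,0,0,0,-1.5,0,0,0,0,0,-1.5,0,0,0,0,0,-1.5,0,0,0,0,0,-1.5,0,0,0,0,0,-1.5,0,0,0]'

```text
time: 31.9
eef_pos: [431.1, -352.3, 119.8]
tcp_rot: [[-0.087, 0.996, 0.0], [0.996, 0.087, -0.0], [-0.0, 0.0, -1.0]]
wrist_force: [-0.6, 0.7, 3.0]
opening: 31.7
grip_force: 89.7
```

Contact came at TCP z = 120, as it would with no slip in the grip. Release, then lift clear.

>>> carry_out --increments '[0,0,0,0,0,0,0,0,0,0,0,0,0,0,0,0,0,0,0,0,0,0,0,0,0,0,0,0,0,0,0,0,4,0,0,0,0,0,20,0,0,0,0,0,50,0,0,0,0,0,90,0,0,0,0,0,130,0,0,0]' --gripper 0.5

```text
time: 33.15
eef_pos: [431.1, -352.0, 252.3]
tcp_rot: [[-0.088, 0.996, 0.001], [0.996, 0.088, -0.0], [-0.0, 0.001, -1.0]]
wrist_force: [0.0, -0.1, -0.4]
opening: 63.9
grip_force: 0.0
```

>>> carry_out --increments '[0,0,5,0,0,0,0,-20,10,0,0,0,0,-45,10,0,0,0,0,-70,10,0,0,0,0,-95,10,0,0,0,0,-120,10,0,0,0,0,-140,10,0,0,0,0,-150,10,0,0,0,0,-150,10,0,0,0,0,-150,10,0,0,0]'

```text
time: 34.4
eef_pos: [431.3, -501.5, 259.6]
tcp_rot: [[-0.088, 0.996, -0.0], [0.996, 0.088, 0.001], [0.001, -0.0, -1.0]]
wrist_force: [-0.5, 0.9, -0.4]
opening: 64.1
grip_force: 0.0
```

```bash
python3 - <<'E'
from h import *
S=snapshot("scene");T=snapshot("top")
a=S["pixels"][80:330,80:400];b=T["pixels"][120:320,170:440]
cv2.imwrite("pics/g7.png",np.hstack([cv2.resize(a,(400,312),interpolation=cv2.INTER_CUBIC),cv2.resize(b,(400,312),interpolation=cv2.INTER_CUBIC)]))
s=telemetry.get_state();print(s["time"],s["eef_pos"],s["wrist_force"],s["opening"])
E
```

```text
34.5 [ 431.37826991 -501.41617649  259.9504771 ] [ 0.02533848 -0.34041465  0.4249848 ] 64.13084831146065
```

View pics/g7.png

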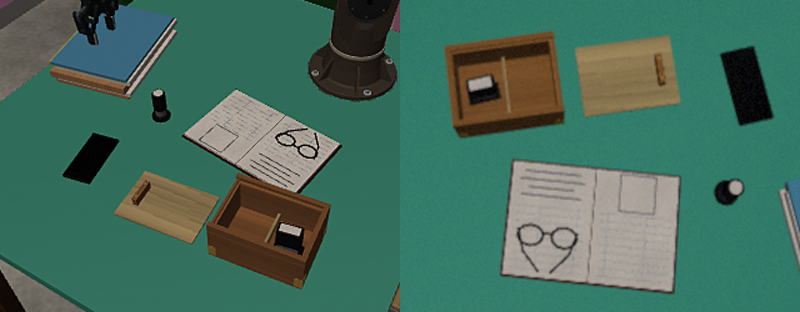

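The round stamp stands upright on bare desk at (160,105) in the scene half. The lid is flat with its handle up, the oblong stamp is still in the box, and the arm is clear. Handing in.

```bash
python3 -c "
from h import *
print(hand_in())"
```

```text
the job is handed in; nothing more can be done
None
```

The job is done and handed in at about 34.5 s: the lid lies flat on the desk with its handle up, the round stamp was pressed fully down (14 mm, 45 N) in the printed square and now stands upright on the bare desk, and the oblong stamp is still in the box; the pictures show no imprint, so the press is judged from force and travel.

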